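# Set out the air freshener tin: lids on as a pair, cap off alone

## Robot

A 6-joint arm with a two-finger parallel gripper is mounted at the origin on the work surface. World frame = base frame: x ahead of the robot, y to its left, z up, the work surface at z = 0. Lengths are in m, angles in degrees, forces in N, time in s.
With the tool pointing down it reaches from about 0.35 to 0.875 m from the base axis. Payload 4.2 kg.
Tool frame: the origin (TCP) lies on the centre line of the jaws, within the pads' length; the fingertips stand 19 mm ahead of it and the grasp point (between the pads) is the TCP; z points along the fingers, y is the line along which they close (so a half turn about z gives the same grasp; the last joint's range is limited). The gripper opens to 85 mm and grips with 20 to 120 N. Pads are 22 mm wide; open, the fingers measure 114 mm over their backs; the gripper's body (76 mm by 85 mm) begins 54 mm behind the grasp point. The pads swing forward as they close: fully open they stand 13 mm farther back than shut.
Start: joints at [87.009, 22.042, 0.453, 0, -68.411, -14.817], TCP at [0.191, 0.595, 0.25] pointing down, gripper open.
Joint ranges: [-179.83, 179.83], [-69.29, 118.12], [-61.27, 80.66], [-181.25, 117.63], [-171.15, -9.14], [-177.46, 177.46]. Speed limits (degrees/s): [159.86, 159.86, 180, 180, 180, 180].

## Interface

Orientations are given as a 3x3 rotation matrix whose columns are the frame's x, y, z axes.
In Python, from cell import r gives the robot as it stands. The module is installed in compiled form; this text tells all that it offers.
- The arm moves only by the shell command python3 -m inch 'ROWS' [OPENING] [FORCE]. ROWS is JSON, a list of rows, each a list of 2 entries, a list of its own where there are three numbers: the shift along the tool's x, y, z in m, then the turn about the tool's z in degrees. A call has 1 to 12 rows; each row shifts and turns the commanded pose from where the row before left it, along the tool's axes as they then stand; what a row does not reach is not made up. A row lasts 1/8 s, in which the tool goes at most 62.5 mm and 10.7 degrees, less where a joint would pass 70% of its speed; a pose out of reach is approached as far as the arm can. A call with a gripper value outside its range is refused whole. OPENING is the finger opening in m, from 0 to 0.0854, set as the call begins (- or left out, the last holds). The fingers move at their own pace and stop on an object; FORCE is the grip in N (left out, the last holds). Time passes only in rows, so rows that do not move let the fingers close. It gives the time, the measured TCP pose, the force, the opening and the grip force at its end, in the units of the state.
- r.state(): the state, without advancing time (a new reading comes with each control period).
- r.grab_frame(name): name is "scene" or "top" or "wrist"; returns the picture (480x640x3 uint8, red, green, blue); there is no depth.
- r.camera_info(name): a dict with "camera_matrix" (3x3 intrinsics, pixels), "camera_from_world" (4x4, takes a point from world to camera coordinates). Camera axes: x right, y up, looking along -z (the intrinsics and any distortion apply to the point x, -y, -z); pixel columns grow to the right and rows downward; lengths in m; the calibration is good to about 2 mm. A picture is of the moment at which its call begins: read the wrist's pose just before it. camera_info takes no time and is no camera call; for the wrist camera it gives the pose at the moment of the call.
- r.job_done(): hands the job in; it is judged then, once.
The state is a dict: "clock": time; "q": joint angles; "dq": joint speeds; "tau": joint torques, N m; "tool_pos": TCP position; "tcp_rot": TCP orientation; "ft_force": force on the tool from outside, world axes, zero at the start; "wrist_torque": the same for the moment, N m; "opening": finger opening in m; "grasp_force": force on a finger pad.
Only numpy, scipy, OpenCV 4.12 (cv2) and the standard library are available. Lean on these libraries where they do the work, as an engineer would, in place of code of your own. Each camera call takes 0.05 s, during which the arm holds its last target. There are 200 camera calls.

## Task

Set out the air freshener: stand the open tin upright on the narrow wooden riser, wholly on its board in the free stretch between the closed tin and the glass jar. Then, keeping the cap on the perforated lid, bring the two lids over together as one piece, taking hold of the wide knurled ring of the perforated lid underneath, and lower them until that ring sits flat on the tin's mouth. Last, let go, take the cap alone and lift it straight up a hand's breadth, the perforated lid staying seated, and finish there, still holding the cap level above the tin; drop nothing and leave everything else where it stands.

Things in the scene. Friction and masses are not known exactly. Their poses are not given: they have to be found in the camera images.
- tin: open round aluminium tin, 52 mm wide, 85 tall, wall 2.5 mm, loose, about 160 g (110 to 220); a solid brown scented block fills it to 48 mm from the foot. Origin at the centre of its underside, z up its axis. Starts upright on the worktop, to the left or the right
- tin_mouth (a point): centre of the tin's open mouth, level with its rim, 85 mm above its underside; the mouth is 47 mm wide inside
- inner_lid: perforated lid, plain aluminium, loose, 70 g. Bottom up: plug 42 mm wide, 14 high, chamfered, enters the tin's mouth with 2 mm play all round; knurled ring 58 mm wide, 13 high (14 to 27 above origin), rests on the tin's rim; neck 37 mm wide up to 45, holes in its top. Origin under the plug, z up. Starts on its plug on the worktop, opposite side from the tin, cap on; seated: 71 mm above the tin's origin
- shoulder (a point): centre of the upper face of the perforated lid's ring, 27 mm above that lid's origin, where the cap's rim rests
- cap: plain aluminium cap, a cup turned mouth down, 47 mm wide, 27 high, 24 deep inside, loose, 35 g; it only rests over the perforated lid's neck (2 mm play all round, nothing holds it), its rim on the lid's ring, which stands out 5.5 mm beyond it; lifts straight off. Origin at the centre of its rim (its underside), z up its axis towards the closed end
- riser: narrow raised shelf of pale wood, fixed: board 80 mm deep (its x), 460 mm long (its y), upper face 80 mm above the worktop, on two end panels. Origin on the worktop under the board's centre, z up. The closed tin and the jar stand near its ends, about 185 mm either side of the centre; the middle is free
- closed_tin: bystander: a second tin of the same make with both lids on, all one piece, 58 mm wide, 125 mm tall, standing on the riser's -y end. Origin under its centre
- jar: bystander: a closed glass jar 56 mm wide, 95 mm tall, standing on the riser's +y end. Origin under its centre
- brush: bystander: a wooden scrubbing brush 105 x 44 x 38 mm lying on the worktop between tin and lids, long side along its x. Origin under its centre
- peg: bystander: a wooden clothes peg 72 x 10 x 12 mm lying in front of the riser, long side along its x. Origin under its centre
- spray: bystander: a white trigger spray bottle 72 mm wide, 190 mm tall, on the left of the worktop. Origin under its centre
- measure: bystander: a white plastic measuring mug 80 mm wide, 85 mm tall, on the right of the worktop. Origin under its centre
Things that resemble listed ones, but are neither listed nor needed, are in the scene too. Leave any pink or yellow look-alike of the tin alone. What is shaped like the inner_lid but purple is not meant.

How it is judged:
By the outcome, as a careful person would: the job done as asked, in the order asked, and still so for the second after the job is handed in, while the arm keeps its last pose, push and grip.
It also fails if it takes over 58 s, if anything falls off the work surface, if the arm or the gripper's body presses on something with over 40 N, if the wrist force passes 120 N, or if a joint passes its speed limit or range.

## Working session

There is one attempt and no reset: what is moved stays moved. The work goes in short steps, Python scripts to look and compute and a shell command to move; the robot and the scene stay as the last step left them, time stands still between calls to the robot, and variables do not carry over. Pictures are saved under pics/ and viewed, at most 10 in all, crops included, and the job is handed in when it is done.

```bash
mkdir -p pics; cat > h.py <<'E'
import numpy as np, cv2
from cell import r
def snap(n,f=None):
    ci=r.camera_info(n); im=np.array(r.grab_frame(n))
    if f: cv2.imwrite('pics/'+f,cv2.cvtColor(im,cv2.COLOR_RGB2BGR))
    return im,ci
def ray(ci,u,v):
    K=np.array(ci["camera_matrix"]);T=np.array(ci["camera_from_world"])
    d=np.linalg.inv(K)@[u,v,1]; d=np.array([d[0],-d[1],-d[2]])
    R=T[:3,:3]; return -R.T@T[:3,3], R.T@d
def onz(ci,u,v,z):
    o,d=ray(ci,u,v); return o+d*(z-o[2])/d[2]
def proj(ci,p):
    T=np.array(ci["camera_from_world"]);c=T[:3,:3]@np.array(p)+T[:3,3]
    q=np.array(ci["camera_matrix"])@[c[0],-c[1],-c[2]]; return q[:2]/q[2]
def tri(a,b):
    (o1,d1),(o2,d2)=a,b
    d1=d1/np.linalg.norm(d1);d2=d2/np.linalg.norm(d2)
    s=np.linalg.lstsq(np.c_[d1,-d2],o2-o1,rcond=None)[0]
    p,q=o1+s[0]*d1,o2+s[1]*d2; return (p+q)/2,np.linalg.norm(p-q)
E
python3 - <<'E'
from h import *
np.set_printoptions(precision=3,suppress=True)
for n in("scene","top"):
    im,ci=snap(n,n+"0.png"); print(n,ci)
s=r.state();print(s["tool_pos"],s["tcp_rot"],s["ft_force"],s["clock"])
E
```

```text
scene {'camera_matrix': array([[469.213,   0.   , 322.636],
       [  0.   , 469.213, 246.542],
       [  0.   ,   0.   ,   1.   ]]), 'camera_from_world': array([[ 0.519,  0.854,  0.004, -0.3  ],
       [-0.453,  0.272,  0.849,  0.156],
       [ 0.724, -0.443,  0.529, -1.429],
       [ 0.   ,  0.   ,  0.   ,  1.   ]])}
top {'camera_matrix': array([[537.891,   0.   , 326.073],
       [  0.   , 537.891, 232.117],
       [  0.   ,   0.   ,   1.   ]]), 'camera_from_world': array([[ 0.009, -1.   , -0.005, -0.003],
       [ 0.982,  0.008,  0.188, -0.562],
       [-0.188, -0.007,  0.982, -1.46 ],
       [ 0.   ,  0.   ,  0.   ,  1.   ]])}
[0.191 0.595 0.249] [[ 0.952 -0.306 -0.   ]
 [-0.306 -0.952 -0.002]
 [ 0.     0.002 -1.   ]] [ 0.311 -0.155  0.192] 0.1
```

View pics/scene0.png

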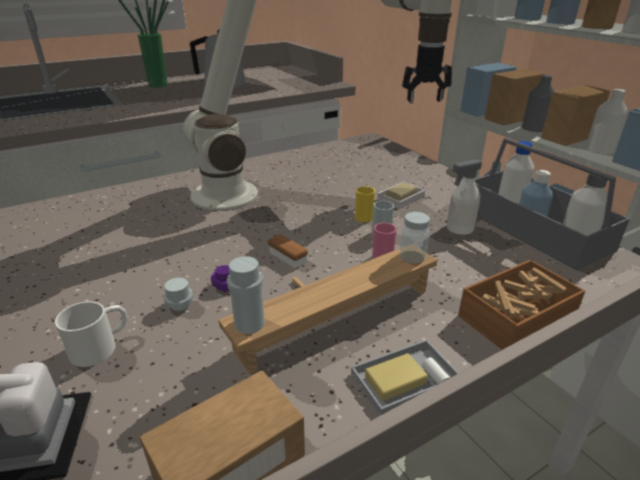

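View pics/top0.png

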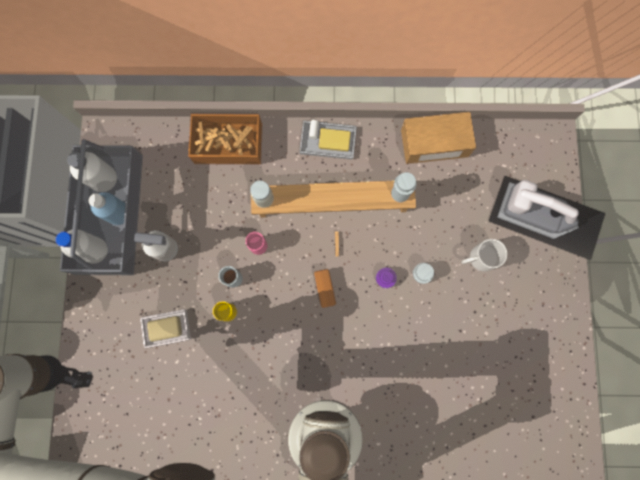

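The scene view shows the tin (rim about 383,208) between the yellow and pink look-alikes, and the lids at (178,290) beside the purple one. In the top view the tin is at (229,276), the lids at (424,272), and the riser runs from (251,204) to (415,198), with the jar and closed tin on its ends.

```bash
python3 - <<'E'
from h import *
np.set_printoptions(precision=4,suppress=True)
S=r.camera_info("scene");T=r.camera_info("top")
print("tin",tri(ray(T,229,272),ray(S,383,207)), onz(T,229,272,.085))
print("cap",tri(ray(T,424,270),ray(S,178,283)), onz(T,424,270,.054))
print("jar",tri(ray(T,260,187),ray(S,416,220)),"ctin",tri(ray(T,405,180),ray(S,244,266)))
print("pink",onz(T,256,239,.085),"yel",onz(T,223,308,.085),"purple",onz(T,386,275,.05),"mug",onz(T,489,252,.085))
im=np.array(cv2.imread('pics/top0.png')); hsv=cv2.cvtColor(im,cv2.COLOR_BGR2HSV)
m=cv2.inRange(hsv,(8,110,120),(25,255,255)); m[:175]=0;m[220:]=0;m[:,:240]=0;m[:,425:]=0
m=cv2.morphologyEx(m,cv2.MORPH_OPEN,np.ones((5,5)))
ys,xs=np.nonzero(m)
for c in(285,310,335,360,380):
    y=ys[xs==c]; print(c,y.min(),y.max(),onz(T,c,y.min()-.5,.08),onz(T,c,y.max()+.5,.08))
print(xs.min(),xs.max())
E
```

```text
tin (array([0.4418, 0.2628, 0.0854]), np.float64(0.004799706527961535)) [0.4432 0.2649 0.085 ]
cap (array([ 0.4566, -0.2688,  0.0591]), np.float64(0.0007368023839611998)) [ 0.4571 -0.2701  0.054 ]
jar (array([0.656 , 0.1739, 0.174 ]), np.float64(0.006204106085963655)) ctin (array([ 0.6711, -0.2021,  0.2028]), np.float64(0.0030058415867458385))
pink [0.5349 0.1946 0.085 ] yel [0.3461 0.2768 0.085 ] purple [ 0.4427 -0.1651  0.05  ] mug [ 0.5043 -0.4431  0.085 ]
285 186 212 [0.6892 0.1189 0.08  ] [0.6114 0.1171 0.08  ]
310 184 211 [0.6956 0.0487 0.08  ] [0.6148 0.0475 0.08  ]
335 183 210 [ 0.699  -0.0216  0.08  ] [ 0.6182 -0.0221  0.08  ]
360 182 209 [ 0.7025 -0.0919  0.08  ] [ 0.6217 -0.0917  0.08  ]
380 182 208 [ 0.703  -0.1481  0.08  ] [ 0.625  -0.1474  0.08  ]
252 415
```

```bash
python3 -m inch '[[[0.0425,0.03,0],0],[[0.0425,0.03,0],0],[[0.0425,0.03,0],0],[[0.0425,0.03,0],0],[[0.0425,0.03,0],0],[[0.0425,0.03,0],0],[[0.0425,0.03,0],0],[[0.0425,0.03,0],0],[[0,0,0],0],[[0,0,0],0]]' 0.085
python3 - <<'E'
from h import *
np.set_printoptions(precision=4,suppress=True)
im,ci=snap("wrist","w1.png");print(ci);print(proj(ci,[.442,.263,.085]));s=r.state();print(s["tool_pos"],s["ft_force"])
E
```

```text
clock: 1.35
tool_pos: [0.4413, 0.2624, 0.25]
tcp_rot: [[0.952, -0.307, -0.001], [-0.307, -0.952, -0.0], [-0.0, 0.0, -1.0]]
ft_force: [-0.1, -0.2, 0.1]
opening: 0.085
grasp_force: 0.0
{'camera_matrix': array([[348.7149,   0.    , 319.7194],
       [  0.    , 348.7149, 236.7693],
       [  0.    ,   0.    ,   1.    ]]), 'camera_from_world': array([[-0.3058, -0.9521, -0.0007,  0.3854],
       [ 0.909 , -0.2917, -0.2978, -0.2854],
       [ 0.2833, -0.0917,  0.9546, -0.4807],
       [ 0.    ,  0.    ,  0.    ,  1.    ]])}
[319.4176 219.9712]
[0.4411 0.2629 0.2501] [-0.4564  0.7739 -0.5406]
```

View pics/w1.png

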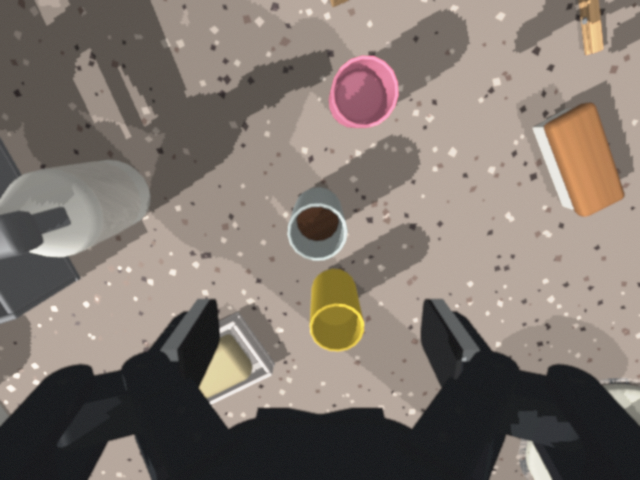

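The wrist picture shows the tin's rim as an ellipse centred about (317.5,231), 59 px wide, between the pink tin (364,91) and the yellow one (336,327).

```bash
python3 - <<'E'
from h import *
np.set_printoptions(precision=4,suppress=True)
T=r.camera_info("top");ci=r.camera_info("wrist");s=r.state();R=np.array(s["tcp_rot"])
p=onz(ci,317.5,231,.085);print(p,onz(ci,336,327,.085),onz(ci,364,91,.085))
print(tri(ray(ci,317.5,231),ray(T,229,272)), tri(ray(ci,317.5,231),ray(r.camera_info("scene"),383,207)))
print("width",np.linalg.norm(onz(ci,288,231,.085)-onz(ci,347,231,.085)))
print("tool shift",R.T@(np.r_[p[:2],.052]-s["tool_pos"]))
print("yel,pink rel in tool", R.T@(onz(ci,336,327,.085)-p),R.T@(onz(ci,364,91,.085)-p))
E
```

```text
[0.4329 0.2681 0.085 ] [0.3376 0.2804 0.085 ] [0.5288 0.1997 0.085 ]
(array([0.44  , 0.2633, 0.108 ]), np.float64(0.005376141613764036)) (array([0.4311, 0.2687, 0.0787]), np.float64(0.00013172749538659857))
width 0.051007850875151826
tool shift [-0.0093 -0.0025  0.1981]
yel,pink rel in tool [-0.0945  0.0174  0.    ] [ 0.1122  0.0359 -0.    ]
```

```bash
python3 -m inch '[[[-0.009,-0.0025,0],0],[[0,0,0.04],0],[[0,0,0.04],0],[[0,0,0.04],0],[[0,0,0.04],0],[[0,0,0.035],0],[[0,0,0],0],[[0,0,0],0]]'
python3 - <<'E'
from h import *
im,ci=snap("wrist","w2.png")
E
```

```text
clock: 2.4
tool_pos: [0.4339, 0.2691, 0.0565]
tcp_rot: [[0.953, -0.304, 0.002], [-0.304, -0.953, 0.001], [0.001, -0.002, -1.0]]
ft_force: [0.6, -0.2, 0.6]
opening: 0.0853
grasp_force: 0.0
```

View pics/w2.png

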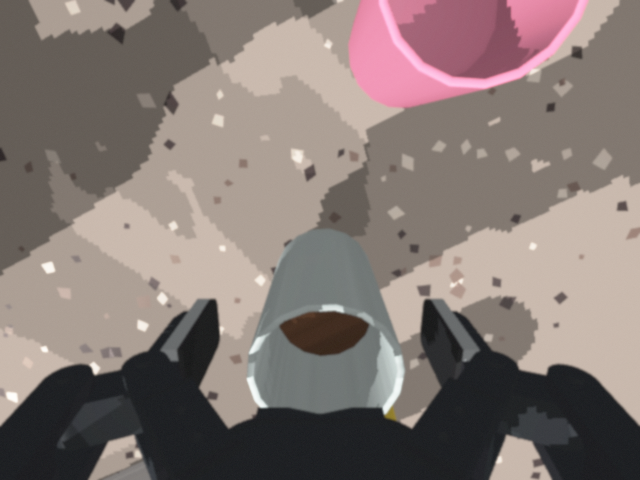

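Tin rim spans 248–404 px (widest near row 372), well centred between the jaws; gripping.

```bash
python3 -c "
from h import *
ci=r.camera_info('wrist');print(onz(ci,326,372,.085))"
python3 -m inch '[[[0,0,0],0],[[0,0,0],0],[[0,0,0],0],[[0,0,0],0],[[0,0,0],0],[[0,0,0],0]]' 0.04 50
python3 -m inch '[[[0,0,-0.01],0],[[0,0,-0.03],0],[[0,0,-0.04],0],[[0,0,-0.04],0],[[0,0,-0.04],0],[[0,0,0],0],[[0,0,0],0]]'
```

```text
[0.43272416 0.26776771 0.085     ]
clock: 3.2
tool_pos: [0.434, 0.268, 0.0567]
tcp_rot: [[0.952, -0.306, 0.001], [-0.306, -0.952, 0.001], [0.001, -0.002, -1.0]]
ft_force: [-2.3, -0.7, 6.4]
opening: 0.0513
grasp_force: 51.3
clock: 4.08
tool_pos: [0.4328, 0.267, 0.2146]
tcp_rot: [[0.952, -0.306, -0.002], [-0.306, -0.952, -0.001], [-0.001, 0.001, -1.0]]
ft_force: [-0.9, 0.2, -2.0]
opening: 0.0514
grasp_force: 52.7
```

```bash
python3 -m inch '[[[0.02,0.0133,0],0],[[0.0375,0.025,0],0],[[0.0375,0.025,0],0],[[0.0375,0.025,0],0],[[0.0375,0.025,0],0],[[0,0,0],0],[[0,0,0],0]]'
cat > riser.py <<'E'
from h import *
import sys
np.set_printoptions(precision=4,suppress=True)
im,ci=snap("wrist",sys.argv[1]);s=r.state();print(s["tool_pos"],s["ft_force"],s["opening"])
hsv=cv2.cvtColor(im,cv2.COLOR_RGB2HSV);print(hsv[100:300:40,320])
m=cv2.inRange(hsv,(8,80,100),(25,255,255));m=cv2.morphologyEx(m,cv2.MORPH_OPEN,np.ones((7,7)))
n,l,st,_=cv2.connectedComponentsWithStats(m);k=1+st[1:,4].argmax();print(st[k])
for y in(-.11,-.015,.09):
    # scan across the board along world x at nominal height
    xs=np.arange(.55,.78,.0005);px=np.array([proj(ci,[x,y,.08]) for x in xs]).round().astype(int)
    on=[x for x,(u,v) in zip(xs,px) if 0<=u<640 and 0<=v<480 and l[v,u]==k]
    if on: print(y,min(on),max(on),proj(ci,[min(on),y,.08]),proj(ci,[max(on),y,.08]))
E
python3 riser.py w3.png
```

```text
clock: 4.95
tool_pos: [0.5599, 0.1075, 0.2136]
tcp_rot: [[0.952, -0.307, -0.004], [-0.307, -0.952, -0.001], [-0.003, 0.002, -1.0]]
ft_force: [0.3, 0.8, -2.2]
opening: 0.0512
grasp_force: 52.8
[0.5599 0.108  0.214 ] [-0.2819 -0.8339 -1.8436] 0.050974605324653956
[[ 18 100 236]
 [ 20  95 243]
 [ 13  35 196]
 [ 13  33 125]
 [ 75  13 119]]
[  160     0   480   214 45799]
-0.11 0.6219999999999921 0.6509999999999889 [604.162   48.2705] [600.8716  -0.0015]
-0.015 0.6174999999999926 0.6814999999999856 [463.4891 102.118 ] [444.6481  -0.0278]
0.09 0.6119999999999932 0.6909999999999845 [321.1243 157.4075] [284.5279  40.5206]
```

View pics/w3.png

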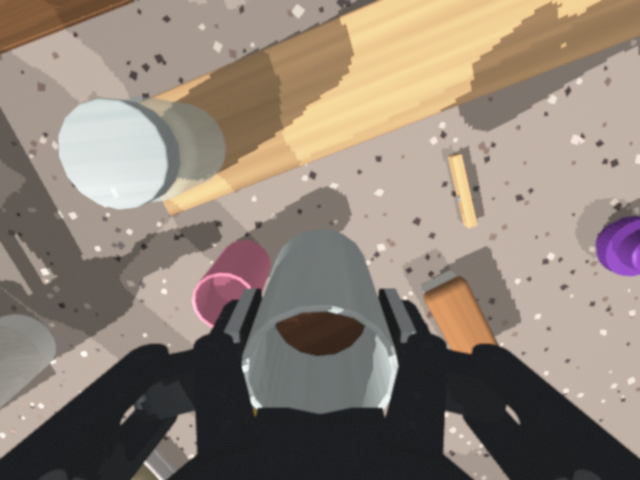

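The board's strip crosses (321,157)–(285,41) at y=0.09, 79 mm wide at z=0.08, which confirms height; the tin hangs centred at x≈320, jar at (115,152).

```bash
python3 -m inch '[[[0.033,0.0215,0],0],[[0.04,0.026,0],0],[[0.04,0.026,0],0],[[0.02,0.013,0],0],[[0,0,0.03],0],[[0,0,0.025],0],[[0,0,0.015],0],[[0,0,0],0],[[0,0,0],0]]'
```

```text
clock: 6.12
tool_pos: [0.6617, -0.0147, 0.1466]
tcp_rot: [[0.952, -0.305, 0.002], [-0.305, -0.952, -0.0], [0.002, -0.001, -1.0]]
ft_force: [0.7, 0.8, -1.5]
opening: 0.0512
grasp_force: 52.9
```

```bash
python3 -m inch '[[[-0.0015,0,0.004],0],[[0,0,0.003],0],[[0,0,0],0],[[0,0,0],0]]'
python3 -m inch '[[[0,0,0.0015],0],[[0,0,0],0],[[0,0,0],0]]'
```

```text
clock: 6.62
tool_pos: [0.6597, -0.0148, 0.1384]
tcp_rot: [[0.952, -0.306, 0.0], [-0.306, -0.952, -0.0], [0.0, -0.0, -1.0]]
ft_force: [0.3, -0.3, -2.2]
opening: 0.051
grasp_force: 52.9
clock: 7.0
tool_pos: [0.6597, -0.0148, 0.1369]
tcp_rot: [[0.952, -0.306, 0.0], [-0.306, -0.952, -0.0], [0.0, -0.0, -1.0]]
ft_force: [1.7, -0.7, -0.9]
opening: 0.051
grasp_force: 52.9
```

```bash
python3 -m inch '[[[0,0,0.001],0],[[0,0,0],0],[[0,0,0],0]]'
```

```text
clock: 7.38
tool_pos: [0.6598, -0.0148, 0.1368]
tcp_rot: [[0.952, -0.306, 0.001], [-0.306, -0.952, -0.0], [0.001, -0.0, -1.0]]
ft_force: [-2.2, 0.2, 5.8]
opening: 0.0511
grasp_force: 53.3
```

```bash
python3 -m inch '[[[0,0,0],0],[[0,0,0],0],[[0,0,0],0],[[0,0,0],0]]' 0.085
python3 -m inch '[[[0,0,-0.01],0],[[0,0,-0.03],0],[[0,0,-0.05],0],[[0,0,-0.05],0],[[-0.05,0,0],0],[[-0.02,0,0],0],[[0,0,0],0],[[0,0,0],0]]'
python3 - <<'E'
from h import *
im,ci=snap("wrist","w4.png");print(proj(ci,[.659,-.015,.165]),r.state()["tool_pos"])
E
```

```text
clock: 7.88
tool_pos: [0.6596, -0.0147, 0.1356]
tcp_rot: [[0.952, -0.306, -0.0], [-0.306, -0.952, -0.0], [-0.0, 0.0, -1.0]]
ft_force: [-0.2, 0.5, 0.5]
opening: 0.0847
grasp_force: 0.0
clock: 8.88
tool_pos: [0.5936, 0.0066, 0.2764]
tcp_rot: [[0.952, -0.306, 0.001], [-0.306, -0.952, 0.0], [0.001, -0.0, -1.0]]
ft_force: [-0.1, -0.4, -0.3]
opening: 0.0852
grasp_force: 0.0
[321.61738363 139.07072201] [0.59367294 0.0065499  0.27594033]
```

View pics/w4.png

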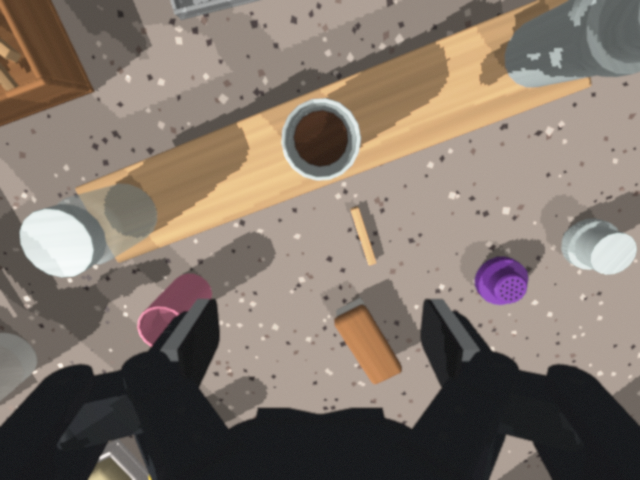

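Tin rim is centred at (321,139), as predicted for (0.659,-0.015) and upright, mid-board; lids at about (590,248), purple at (501,281).

```bash
python3 -m inch '[[[-0.008,0.0435,0.0085],0],[[-0.008,0.0435,0.0085],0],[[-0.008,0.0435,0.0085],0],[[-0.008,0.0435,0.0085],0],[[-0.008,0.0435,0.0085],0],[[-0.008,0.0435,0.0085],0],[[-0.008,0.0435,0.0085],0],[[0,0,0],0],[[0,0,0],0]]'
python3 - <<'E'
from h import *
im,ci=snap("wrist","w5.png");print(proj(ci,[.457,-.269,.054]),r.state()["tool_pos"])
E
```

```text
clock: 10.05
tool_pos: [0.4471, -0.2666, 0.2162]
tcp_rot: [[0.952, -0.307, -0.0], [-0.307, -0.952, -0.0], [0.0, 0.0, -1.0]]
ft_force: [0.6, -0.2, -0.2]
opening: 0.0851
grasp_force: 0.0
[319.5290385  209.65754909] [ 0.4472815  -0.26612041  0.21634405]
```

View pics/w5.png

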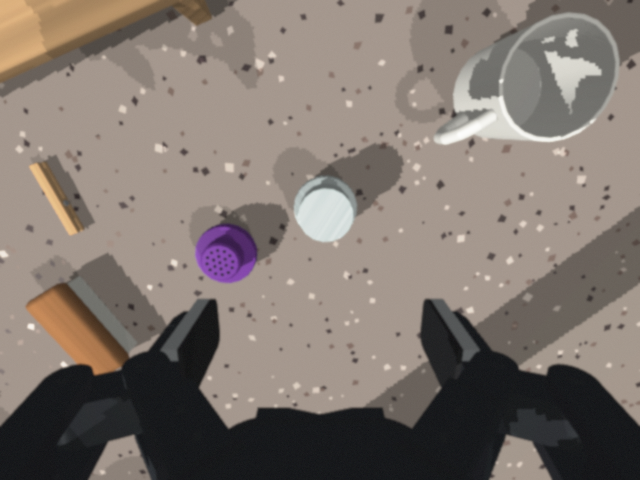

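Cap top disc is centred about (326,213), about 60 px wide, purple lid to its left (226,253), mug at upper right; measuring it.

```bash
python3 - <<'E'
from h import *
np.set_printoptions(precision=4,suppress=True)
ci=r.camera_info("wrist");s=r.state();R=np.array(s["tcp_rot"])
im=cv2.imread('pics/w5.png');hsv=cv2.cvtColor(im,cv2.COLOR_BGR2HSV)
m=cv2.inRange(hsv,(60,5,150),(130,80,255));m[:,:270]=0;m[:,390:]=0;m[:150]=0;m[270:]=0
c=max(cv2.findContours(m,0,2)[0],key=cv2.contourArea);print(cv2.fitEllipse(cv2.convexHull(c)),cv2.boundingRect(c))
crop=cv2.resize(im[160:260,270:390],None,fx=5,fy=5,interpolation=cv2.INTER_CUBIC);cv2.imwrite('pics/c5.png',crop)
S=r.camera_info("scene")
p=onz(ci,326,213,.054);print(p,np.linalg.norm(onz(ci,296,213,.054)-onz(ci,356,213,.054)),tri(ray(ci,326,213),ray(S,178,283)))
print(R.T@(p-s["tool_pos"]))
E
```

```text
((324.20538330078125, 209.18800354003906), (59.17911148071289, 63.93207550048828), 154.39666748046875) (294, 178, 61, 64)
[ 0.4528 -0.2728  0.054 ] 0.05056873916029854 (array([ 0.4541, -0.2706,  0.0575]), np.float64(0.005022653444180545))
[0.0073 0.0047 0.1623]
```

View pics/c5.png

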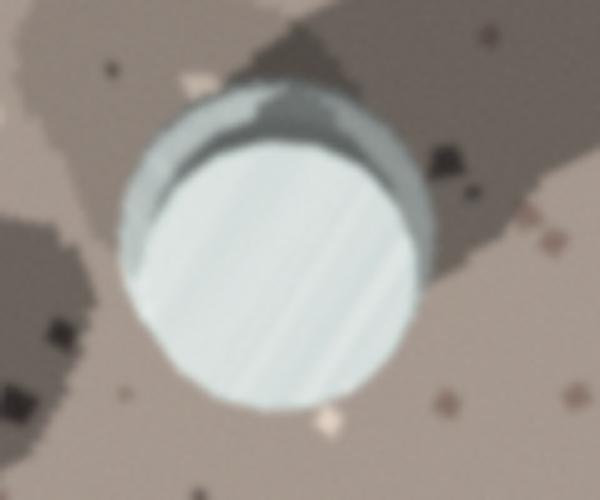

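The crop shows the cap's top centred at full-image (325.3,215), 56.6 px wide, and the ring at (325.7,~208), 63 px wide.

```bash
python3 - <<'E'
from h import *
np.set_printoptions(precision=4,suppress=True)
ci=r.camera_info("wrist");s=r.state();R=np.array(s["tcp_rot"])
print(s["tool_pos"])
for u,v,z,w in((325.3,215,.054,56.6),(325.7,208,.027,63.4)):
    p=onz(ci,u,v,z);print(p,np.linalg.norm(onz(ci,u-w/2,v,z)-onz(ci,u+w/2,v,z)),R.T@(p-s["tool_pos"]))
E
```

```text
[ 0.4473 -0.2661  0.2163]
[ 0.4514 -0.2718  0.054 ] 0.04778685732744434 [0.0056 0.0041 0.1623]
[ 0.4512 -0.2725  0.027 ] 0.05821413195891394 [0.0056 0.0048 0.1893]
```

```bash
python3 -m inch '[[[0.0055,0.0045,0],0],[[0,0,0.04],0],[[0,0,0.04],0],[[0,0,0.04],0],[[0,0,0.03],0],[[0,0,0.02],0],[[0,0,0.01],0],[[0,0,0],0],[[0,0,0],0]]'
```

```text
clock: 11.22
tool_pos: [0.4512, -0.2722, 0.0372]
tcp_rot: [[0.952, -0.305, 0.002], [-0.305, -0.952, -0.001], [0.002, 0.0, -1.0]]
ft_force: [0.6, -0.1, 0.0]
opening: 0.0847
grasp_force: 0.0
```

```bash
python3 -m inch '[[[0,0,0.006],0],[[0,0,0.003],0],[[0,0,0],0],[[0,0,0],0]]' 
python3 -m inch '[[[0,0,0],0],[[0,0,0],0],[[0,0,0],0]]' 0.061 30
```

```text
clock: 11.72
tool_pos: [0.4504, -0.2721, 0.0274]
tcp_rot: [[0.952, -0.306, 0.0], [-0.306, -0.952, -0.0], [0.0, 0.0, -1.0]]
ft_force: [0.4, -0.7, -0.8]
opening: 0.0849
grasp_force: 0.0
clock: 12.1
tool_pos: [0.4504, -0.2721, 0.0274]
tcp_rot: [[0.952, -0.306, 0.0], [-0.306, -0.952, -0.0], [0.0, 0.0, -1.0]]
ft_force: [0.8, -0.4, 0.7]
opening: 0.0612
grasp_force: 0.0
```

```bash
python3 -m inch '[[[0,0,0.003],0],[[0,0,0],0],[[0,0,0],0]]' 0.061
python3 -m inch '[[[0,0,0],0],[[0,0,0],0],[[0,0,0],0],[[0,0,0],0]]' 0.045 50
python3 - <<'E'
from h import *
im,ci=snap("wrist","w6.png")
E
```

```text
clock: 12.48
tool_pos: [0.4503, -0.2721, 0.0242]
tcp_rot: [[0.952, -0.306, -0.0], [-0.306, -0.952, 0.0], [-0.0, 0.0, -1.0]]
ft_force: [-0.4, -0.5, 0.5]
opening: 0.0611
grasp_force: 0.0
clock: 12.98
tool_pos: [0.4504, -0.2722, 0.0247]
tcp_rot: [[0.952, -0.306, 0.0], [-0.306, -0.952, -0.0], [0.0, 0.0, -1.0]]
ft_force: [-1.5, -0.0, 5.8]
opening: 0.0554
grasp_force: 52.6
```

View pics/w6.png

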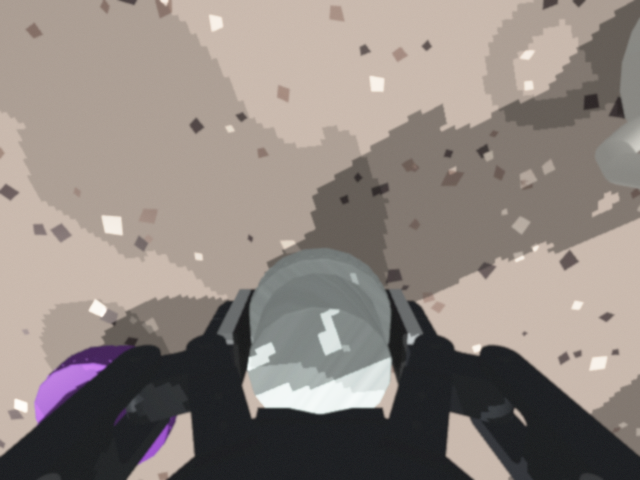

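The picture shows the cap and ring centred between the fingers (250–392 px), purple lid clear at left. Checking that the ring is centred fore-and-aft.

```bash
python3 - <<'E'
from h import *
np.set_printoptions(precision=1,suppress=True)
ci=r.camera_info("wrist");s=r.state()
for x,y in((.4513,-.272),(.4504,-.2722)):
  for z,R in((.054,.0235),(.027,.029)):
    P=np.array([proj(ci,[x+R*np.cos(a),y+R*np.sin(a),z]) for a in np.arange(0,6.28,.05)])
    print(x,z,P.min(0),P.max(0))
E
python3 -m inch '[[[0,0,-0.005],0],[[0,0,-0.01],0],[[0,0,-0.015],0],[[0,0,0],0],[[0,0,0],0]]' - 60
```

```text
0.4513 0.054 [247.  304.9] [392.4 427.5]
0.4513 0.027 [246.7 256.7] [392.8 385.5]
0.4504 0.054 [248.5 307.3] [393.6 429.3]
0.4504 0.027 [248.  258.7] [393.8 387. ]
clock: 13.65
tool_pos: [0.4503, -0.272, 0.0545]
tcp_rot: [[0.952, -0.306, 0.0], [-0.306, -0.952, 0.0], [0.0, -0.0, -1.0]]
ft_force: [-0.9, 0.7, -1.3]
opening: 0.0551
grasp_force: 63.4
```

```bash
python3 - <<'E'
from h import *
np.set_printoptions(precision=4,suppress=True)
im,ci=snap("wrist","w7.png");s=r.state();R=np.array(s["tcp_rot"]);t=np.array(s["tool_pos"])
g0=cv2.cvtColor(cv2.imread('pics/w6.png'),cv2.COLOR_BGR2GRAY).astype(int);g=cv2.cvtColor(im,cv2.COLOR_RGB2GRAY).astype(int)
for n,G in(("w6",g0),("w7",g)): print(n,G[238:316:2,310:331].mean(1).astype(int))
# row -> tool x offset of a point on given height plane (tool axes), col 320
for v in(246,248,250,252): print(v,R.T@(onz(ci,320,v,t[2]+.027-.0247)-t))
for v in(296,300,304,308): print(v,R.T@(onz(ci,320,v,t[2]+.054-.0247)-t))
E
```

```text
w6 [ 96  96  96  96  96 108 118 119 119 122 125 135 134 133 134 133 133 131
 123 121 121 121 121 121 122 122 122 121 121 120 120 120 119 119 121 133
 145 161 175]
w7 [144 146 148 150 156 140 120 118 119 121 125 134 133 133 132 132 132 129
 122 119 120 120 120 120 120 121 121 120 120 120 119 119 118 118 120 136
 149 165 182]
246 [ 0.0341 -0.0004 -0.0023]
248 [ 0.0333 -0.0004 -0.0023]
250 [ 0.0325 -0.0004 -0.0023]
252 [ 0.0317 -0.0004 -0.0023]
296 [ 0.0273 -0.0004 -0.0293]
300 [ 0.026  -0.0004 -0.0293]
304 [ 0.0246 -0.0004 -0.0293]
308 [ 0.0233 -0.0004 -0.0293]
```

Ring and cap edges are unchanged after lifting (no tilt); ring centre is at the TCP, tin about 1.4 mm behind its release TCP. Carry to above the tin.

```bash
python3 -m inch '[[[0,0,-0.015],0],[[0,0,-0.025],0],[[0,0,-0.03],0],[[0,0,-0.03],0],[[0,0,-0.03],0],[[0,0,-0.025],0],[[0,0,-0.02],0],[[0,0,-0.01],0],[[0,0,0],0]]'
python3 -m inch '[[[0.006,-0.0154,0],0],[[0.0119,-0.0309,0],0],[[0.0149,-0.0386,0],0],[[0.0149,-0.0386,0],0],[[0.0149,-0.0386,0],0],[[0.0149,-0.0386,0],0],[[0.0149,-0.0386,0],0],[[0.0119,-0.0309,0],0],[[0.009,-0.0232,0],0],[[0.006,-0.0155,0],0],[[0,0,0],0],[[0,0,0],0]]'
```

```text
clock: 14.82
tool_pos: [0.4504, -0.2721, 0.2399]
tcp_rot: [[0.952, -0.306, 0.001], [-0.306, -0.952, -0.0], [0.001, -0.0, -1.0]]
ft_force: [0.5, -0.2, -1.3]
opening: 0.0546
grasp_force: 63.5
clock: 16.32
tool_pos: [0.6578, -0.0149, 0.239]
tcp_rot: [[0.952, -0.306, -0.001], [-0.306, -0.952, -0.0], [-0.001, 0.001, -1.0]]
ft_force: [-0.5, 0.3, -1.2]
opening: 0.0544
grasp_force: 63.5
```

```bash
python3 - <<'E'
from h import *
im,ci=snap("wrist","w8.png");snap("scene","s8.png")
g0=cv2.cvtColor(cv2.imread('pics/w7.png'),cv2.COLOR_BGR2GRAY).astype(int);g=cv2.cvtColor(im,cv2.COLOR_RGB2GRAY).astype(int)
for G in(g0,g): print(G[240:316:2,310:331].mean(1).astype(int)); print(G[340:360,236:266:2].mean(0).astype(int),G[340:360,376:406:2].mean(0).astype(int))
a=cv2.imread('pics/s8.png'); b=cv2.resize(a[90:300,230:430],None,fx=2.2,fy=2.2,interpolation=cv2.INTER_CUBIC)
c=cv2.imread('pics/w8.png')[220:430,220:420]; c=cv2.resize(c,(350,462))
cv2.imwrite('pics/m8.png',np.hstack([b,c]))
E
```

```text
[146 148 150 156 140 120 118 119 121 125 134 133 133 132 132 132 129 122
 119 120 120 120 120 120 121 121 120 120 120 119 119 118 118 120 136 149
 165 182]
[ 42  39  30  27  27  28  52 105 147 173 187 194 199 204 207] [129 129 131 132 135 136 112  66  33  27  27  27  29  42  54]
[ 48  47  47  52  91 113 114 115 117 122 130 128 128 128 128 127 125 118
 115 116 116 116 116 117 117 117 116 116 115 115 115 114 114 116 134 152
 153 149]
[ 43  39  30  27  26  27  34  88 148 158 161 172 195 206 211] [125 127 130 134 138 141 125  74  40  27  26  25  27  34  40]
```

View pics/m8.png

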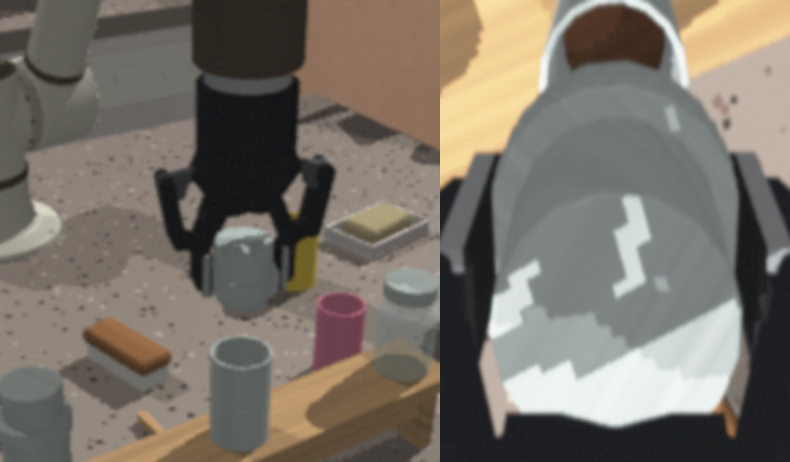

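The lids hang level and centred between the pads over the tin (left), tin rim visible just ahead at the top of the right half. Lowering to just above the mouth.

```bash
python3 -m inch '[[[0.0004,-0.0006,0.01],0],[[0,0,0.015],0],[[0,0,0.01],0],[[0,0,0.006],0],[[0,0,0],0],[[0,0,0],0]]'
python3 -m inch '[[[0,0,0.004],0],[[0,0,0.002],0],[[0,0,0.002],0],[[0,0,0],0]]'
```

```text
clock: 17.18
tool_pos: [0.6593, -0.014, 0.1987]
tcp_rot: [[0.952, -0.306, 0.001], [-0.306, -0.952, -0.0], [0.001, -0.0, -1.0]]
ft_force: [-0.1, 0.1, -0.8]
opening: 0.055
grasp_force: 63.5
clock: 17.68
tool_pos: [0.6589, -0.014, 0.1901]
tcp_rot: [[0.952, -0.306, -0.0], [-0.306, -0.952, -0.0], [-0.0, 0.0, -1.0]]
ft_force: [0.1, 1.4, -2.0]
opening: 0.0549
grasp_force: 63.5
```

```bash
python3 -m inch '[[[-0.0003,0.0005,0.002],0],[[0,0,0.002],0],[[0,0,0],0],[[0,0,0],0]]'
python3 -m inch '[[[0,0,0.002],0],[[0,0,0],0],[[0,0,0],0]]'
```

```text
clock: 18.18
tool_pos: [0.6586, -0.0144, 0.1863]
tcp_rot: [[0.952, -0.306, 0.0], [-0.306, -0.952, -0.0], [0.0, 0.0, -1.0]]
ft_force: [-0.0, -0.2, -1.0]
opening: 0.0547
grasp_force: 63.5
clock: 18.55
tool_pos: [0.6585, -0.0144, 0.1843]
tcp_rot: [[0.952, -0.306, -0.0], [-0.306, -0.952, -0.0], [-0.0, 0.0, -1.0]]
ft_force: [0.5, 0.3, -1.4]
opening: 0.0548
grasp_force: 63.5
```

```bash
python3 -m inch '[[[0,0,0.003],0],[[0,0,0.0025],0],[[0,0,0.0015],0],[[0,0,0],0],[[0,0,0],0]]'
python3 -m inch '[[[0,0,0.001],0],[[0,0,0],0],[[0,0,0],0]]'
```

```text
clock: 19.18
tool_pos: [0.6586, -0.0144, 0.1774]
tcp_rot: [[0.952, -0.306, 0.0], [-0.306, -0.952, -0.0], [0.0, -0.0, -1.0]]
ft_force: [0.1, 0.3, -1.7]
opening: 0.055
grasp_force: 63.5
clock: 19.55
tool_pos: [0.6585, -0.0144, 0.1764]
tcp_rot: [[0.952, -0.306, 0.0], [-0.306, -0.952, 0.0], [0.0, -0.0, -1.0]]
ft_force: [0.4, -0.2, -0.8]
opening: 0.0551
grasp_force: 63.5
```

```bash
python3 -m inch '[[[0,0,0.001],0],[[0,0,0],0],[[0,0,0],0]]'
python3 -m inch '[[[0,0,0.0005],0],[[0,0,0],0],[[0,0,0],0]]'
```

```text
clock: 19.92
tool_pos: [0.6587, -0.0144, 0.1759]
tcp_rot: [[0.952, -0.306, 0.001], [-0.306, -0.952, -0.0], [0.001, -0.0, -1.0]]
ft_force: [-1.3, -0.2, 3.1]
opening: 0.0552
grasp_force: 63.9
clock: 20.3
tool_pos: [0.6588, -0.0145, 0.1759]
tcp_rot: [[0.952, -0.306, 0.001], [-0.306, -0.952, -0.0], [0.001, -0.0, -1.0]]
ft_force: [-1.6, -0.4, 5.2]
opening: 0.0547
grasp_force: 63.9
```

```bash
python3 -m inch '[[[0,0,0],0],[[0,0,0],0],[[0,0,0],0],[[0,0,0],0]]' 0.085
python3 -m inch '[[[0,0,-0.01],0],[[0,0,-0.012],0],[[0,0,-0.007],0],[[0,0,0],0],[[0,0,0],0]]'
```

```text
clock: 20.8
tool_pos: [0.6585, -0.0144, 0.1745]
tcp_rot: [[0.952, -0.306, -0.0], [-0.306, -0.952, -0.0], [-0.0, 0.0, -1.0]]
ft_force: [-0.0, 0.4, -0.5]
opening: 0.0851
grasp_force: 0.0
clock: 21.42
tool_pos: [0.6583, -0.0144, 0.2036]
tcp_rot: [[0.952, -0.306, -0.001], [-0.306, -0.952, 0.0], [-0.001, 0.0, -1.0]]
ft_force: [0.6, -0.3, -1.2]
opening: 0.0853
grasp_force: 0.0
```

```bash
python3 -m inch '[[[0,0,0],0],[[0,0,0],0],[[0,0,0],0],[[0,0,0],0]]' 0.051 30
python3 -m inch '[[[0,0,0],0],[[0,0,0],0],[[0,0,0],0],[[0,0,0],0]]' 0.035 30
python3 -c "
from h import *
snap('wrist','w9.png');snap('scene','s9.png')"
```

```text
clock: 21.92
tool_pos: [0.6585, -0.0144, 0.2037]
tcp_rot: [[0.952, -0.306, -0.0], [-0.306, -0.952, -0.0], [-0.0, 0.0, -1.0]]
ft_force: [-0.3, 0.0, -0.5]
opening: 0.0511
grasp_force: 0.0
clock: 22.42
tool_pos: [0.6587, -0.0144, 0.2041]
tcp_rot: [[0.952, -0.306, 0.001], [-0.306, -0.952, -0.0], [0.001, -0.0, -1.0]]
ft_force: [0.7, -0.3, 0.7]
opening: 0.0454
grasp_force: 30.8
```

```bash
python3 -m inch '[[[0,0,-0.002],0],[[0,0,-0.004],0],[[0,0,-0.006],0],[[0,0,-0.008],0],[[0,0,-0.01],0],[[0,0,-0.012],0],[[0,0,-0.012],0],[[0,0,-0.012],0],[[0,0,-0.01],0],[[0,0,-0.008],0],[[0,0,-0.006],0],[[0,0,0],0]]'
python3 - <<'E'
from h import *
np.set_printoptions(precision=4,suppress=True)
r.state()
im,ci=snap("wrist","w10.png");sc,S=snap("scene","s10.png");im9=cv2.cvtColor(cv2.imread('pics/w9.png'),cv2.COLOR_BGR2RGB)
g=lambda a:cv2.cvtColor(a,cv2.COLOR_RGB2GRAY).astype(int)
for a in(im9,im): print(g(a)[230:340:3,310:331].mean(1).astype(int)); print(g(a)[350:370,230:410:6].mean(0).astype(int))
# scene: column profiles along tin/lid/cap axis; expected rows
for z in(.08,.165,.178,.196,.268,.295): print(z,proj(S,[.659,-.0145,z]))
u=int(proj(S,[.659,-.0145,.18])[0]); 
for f in('s9.png','s10.png'):
    G=g(cv2.imread('pics/'+f));print(f,G[110:270:2,u-3:u+4].mean(1).astype(int))
    for z in(.12,.172,.19): 
        v=int(proj(S,[.659,-.0145,z])[1]);print(z,v,G[v,u-22:u+23])
E
```

```text
clock: 24.02
tool_pos: [0.6587, -0.0144, 0.2942]
tcp_rot: [[0.952, -0.306, 0.001], [-0.306, -0.952, 0.0], [0.001, -0.0, -1.0]]
ft_force: [-0.2, -0.2, -0.3]
opening: 0.0457
grasp_force: 30.7
[113 117 125 128 128 126 121 114 114 115 115 114 113 113 125 127 142 141
 137 133 129 126 127 127 127 132 160 170 193 217 237 238 240 240 241 241
 240]
[ 29  30  30  34  36  65 179 183 205 217 228 232 240 240 240 238 237 239
 240 231 220 214 199 183 178  61  55  42  30  29]
[205 232 214 207 219 198 167 112 112 112 112 111 110 111 123 122 122 124
 139 138 124 124 124 124 125 125 140 164 180 204 228 238 238 238 238 238
 238]
[ 29  29  28  32  35  64 181 179 216 214 225 234 237 238 237 235 235 237
 238 230 217 201 172 117 107  51  54  41  29  28]
0.08 [338.2643 287.4066]
0.165 [339.2704 250.0757]
0.178 [339.4336 244.0186]
0.196 [339.6641 235.4685]
0.268 [340.6404 199.2426]
0.295 [341.0308 184.7567]
s9.png [ 31  36  36  36  36  36  37  36  36  36  36  36  37  36  36  36  37  37
  37  54  81  81  70  25  22  21  23  22  22  22  23  22  23  22  22  22
  21  22  22  22  23  23  22  23  23  23  23  22  65
[... 921 characters left out ...]
1 111 112 113
 112 112 115 110  87  83 106 147 153 153 155 132  94  91  91  91 110 121
  92  91  92  93  93  94  93  94]
0.12 270 [137 137 137 136 135 134 130 121 109 101  97  96  93  92  90  90  91  91
  90  92  94  94  95  94  93  94  94  92  91  92  91  91  93  97 105 119
 134 140 140 140 142 143 143 145 144]
0.172 246 [134 134 134 127 116 118 126 120 116 116 116 117 117 114 107  98  93  92
  91  90  91  92  92  92  91  91  90  90  90  88  92 106 131 151 158 158
 157 155 150 141 139 138 138 139 139]
0.19 238 [134 134 135 134 134 135 134 134 135 137 143 154 149 127 116 126 145 156
 158 148 145 163 167 152 154 161 154 158 164 163 161 156 151 148 147 143
 136 124 118 126 132 128 119 119 129]
```

```bash
python3 -c "
from h import *
s=r.state();print(s['tool_pos'],s['opening'],s['grasp_force']);print(r.job_done())"
```

```text
[ 0.65836302 -0.01434451  0.293415  ] 0.04519482332615497 30.707838137168437
the job is handed in; nothing more can be done
None
```

The job is handed in at about 24 s: the tin stands mid-board on the riser, the perforated lid is seated on its mouth, and the gripper holds the cap level about 90 mm above it. The lid staying seated after the lift is judged from brightness profiles of the scene picture, not by eye, as the 10 views were used up.

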